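Lever check on two rebuilt handlebar ends

TASK

Check both hand levers on the bench stands, only pushing, with the outside of the fingers: press the long lever in toward its bar until it stops short of the bar, hold it there for a good second, and let it spring all the way back. Then press the short lever in to its stop in the same way, and finish while still holding it there. Keep the fingers off the bars, do not force the levers, and leave the other things on the bench where they are.

Things in the scene. Friction and masses are not known exactly. Their poses are not given: they have to be found in the camera images.
- long_stand: fixed bench stand of the long lever: steel base plate 90 (x) x 170 (y) x 12 mm, a grey post 36 mm wide at y = +40 mm up to the bar. Origin: centre of its underside, on the table; z up, same heading as its bar.
- long_bar: fixed level bar over that stand, 210 mm long; rubber grip 34 mm in diameter (36 over its ribs). Origin: mid length on its axis, 130 mm above the table; y along the bar, z up, x level to the side where the lever lies (away from the robot, turned up to 0.4 rad). The lever's upright pivot is at x 40, y +70, z 0 mm, in a black clamp reaching 20 mm above and below the axis; the lever runs toward the -y end.
- long_blade: the long lever: straight plain aluminium blade, 150 mm from pivot to centre of its end knob (upright, 16 mm across, 26 mm tall), 12 mm thick, 22 mm tall, centred 130 mm above the table. Origin: on the pivot axis at mid height; x along the blade to its free end, z up; its +y side is the outer face, turned away from the bar. It turns with the lever; at rest splayed 0.28 rad from the bar's -y axis.
- long_pad (a point): the point to press: on the outer face (the face turned away from the bar) of the long lever, at mid height, 25 mm short of the centre of its rounded end. It moves with the lever.
- long_lever (a joint): angle of the long lever, rad: 0 at rest (splayed out), growing as it is pressed toward the bar; its stop is at 0.31, the blade then nearly parallel to the bar and its knob still about 10 mm clear of the grip. Sprung: at the pad the push is about 4.5 N at first and 8 N just before the stop; let go, it springs back to 0.
- short_stand: fixed bench stand of the short lever: steel base plate 90 (x) x 170 (y) x 12 mm, a grey post 36 mm wide at y = -40 mm up to the bar. Origin: centre of its underside, on the table; z up, same heading as its bar.
- short_bar: fixed level bar over that stand, 210 mm long; rubber grip 34 mm in diameter (36 over its ribs). Origin: mid length on its axis, 130 mm above the table; y along the bar, z up, x level to the side where the lever lies (away from the robot, turned up to 0.4 rad). The lever's upright pivot is at x 40, y -70, z 0 mm, in a black clamp reaching 20 mm above and below the axis; the lever runs toward the +y end.
- short_blade: the short lever: straight plain aluminium blade, 95 mm from pivot to centre of its end knob (upright, 16 mm across, 26 mm tall), 12 mm thick, 22 mm tall, centred 130 mm above the table. Origin: on the pivot axis at mid height; x along the blade to its free end, z up; its -y side is the outer face, turned away from the bar. It turns with the lever; at rest splayed 0.36 rad from the bar's +y axis.
- short_pad (a point): the point to press: on the outer face (the face turned away from the bar) of the short lever, at mid height, 25 mm short of the centre of its rounded end. It moves with the lever.
- short_lever (a joint): angle of the short lever, rad: 0 at rest (splayed out), growing as it is pressed toward the bar; its stop is at 0.38, the blade then nearly parallel to the bar and its knob still about 12 mm clear of the grip. Sprung: at the pad the push is about 4.5 N at first and 8.5 N just before the stop; let go, it springs back to 0.
- holder_a: dark steel tool holder, upright, 48 mm across, 80 mm tall, standing between the two stands; to be left alone. Origin: centre of its underside
- holder_b: bright steel tool holder of the same shape, beyond the stands; to be left alone. Origin: centre of its underside
- gauge_block: steel block 50 x 75 x 25 mm, to the left of the stands; to be left alone. Origin: centre of its underside
- driver: screwdriver lying to the right of the stands; to be left alone. Origin: on its underside
- oil: white oil bottle, 52 mm across, 120 mm tall, beyond the stands; to be left alone. Origin: centre of its underside
- nut: brass ring nut, 42 mm across, 22 mm tall, between the stands; to be left alone. Origin: centre of its underside
- spanner: spanner lying to the left of the stands; to be left alone. Origin: on its underside
Things that resemble listed ones, but are neither listed nor needed, are in the scene too. Leave any pink or yellow look-alike of the long_stand alone.

How it is judged:
On the way, in this order (a step that is already met when the one before it is completed fails the run):
1. long lever pressed in to its stop by the fingers (within 0.04 rad) and held, short lever at rest (value of joint long_lever above 0.27 rad and contact force between the fingers and long_blade above 1 N and value of joint short_lever below 0.06 rad), for 0.8 s.
2. long lever let go and back at rest (value of joint long_lever below 0.04 rad and contact force between the fingers and long_blade below 0.2 N), for 0.2 s.
3. short lever pressed in to its stop by the fingers (within 0.04 rad), long lever at rest (value of joint short_lever above 0.34 rad and contact force between the fingers and short_blade above 1 N and value of joint long_lever below 0.06 rad), for 0.5 s.
At the end, for the whole second after the job is handed in: the short lever is held in by the fingers within 0.04 rad of its stop (push over 1 N), the long lever is back at rest (under 0.06 rad) and untouched (all of step 3 and contact force between the fingers and long_blade below 0.5 N); the arm keeps its last pose, push and grip.
It fails at once if a lever forced (pushed with more than 70 N) (contact force between the fingers and long_blade above 70 N or contact force between the fingers and short_blade above 70 N).
It fails at once if fingers or arm pressed on a bar or its clamp (over 5 N) (contact force between any of the fingers, the arm and long_bar above 5 N or contact force between any of the fingers, the arm and short_bar above 5 N).
It fails at once if a bystander lifted, carried or knocked over 20 mm from its place (distance of any of holder_a, holder_b, gauge_block, driver, oil, nut, spanner from where it was at the start of the episode above 0.02 m).
It also fails if it takes over 45 s, if anything falls off the work surface, if the arm or the gripper's body presses on something with over 40 N, if the wrist force passes 120 N, or if a joint passes its speed limit or range.

ROBOT

A 6-joint arm with a two-finger parallel gripper is mounted at the origin on the work surface. World frame = base frame: x ahead of the robot, y to its left, z up, the work surface at z = 0. Lengths are in m, angles in rad, forces in N, time in s.
With the tool pointing down it reaches from about 0.375 to 0.975 m from the base axis. Payload 3.8 kg.
Tool frame: the origin (TCP) lies midway between the tips of the shut fingers; the grasp point (between the pads) lies 19 mm behind it; z points along the fingers, y is the direction in which the jaws open and shut (so a half turn about z gives the same grasp; the last joint's range is limited). The gripper opens to 85 mm and grips with 20 to 120 N. Pads are 22 mm wide; open, the fingers measure 114 mm over their backs; the gripper's body (76 mm by 85 mm) begins 54 mm behind the grasp point. The pads swing forward as they close: fully open they stand 13 mm farther back than shut.
Start: joints at [-1.158, 0.264, 1.604, -0, 1.274, -0.037], TCP at [0.293, -0.608, 0.192] pointing down, gripper open.
Joint ranges: [-2.63, 2.63], [-0.94, 2.18], [0.31, 2.57], [-1.31, 4.45], [0, 2.66], [-2.55, 2.55]. Speed limits (rad/s): [2.57, 2.57, 3.14, 3.14, 3.14, 3.14].

INTERFACE

Orientations are given as a rotation vector (axis times angle).
In Python, from workcell import bot gives the robot as it stands.
- The arm moves only by the tool drive_tool, never from a script. Its argument "steps" is a list of rows, each a list of 2 entries, a list of its own where there are three numbers: the shift along the tool's x, y, z in mm, then the turn about the tool's z in degrees. In form: [[[dx, dy, dz], twist], ...]. A call has 1 to 8 rows; each row shifts and turns the commanded pose from where the row before left it, along the tool's axes as they then stand; what a row does not reach is not made up. A row lasts 1/12 s, in which the tool goes at most 41.7 mm and 7.16 degrees, less where a joint would pass 70% of its speed; a pose out of reach is approached as far as the arm can. A call is refused whole if a number of a shift passes 41.7 or a number of a turn 7.16, either way. A call with a gripper value outside its range is refused whole. "jaw" is the opening, from 0 (shut) to 1 (fully open), set as the call begins (left out, the last holds). The fingers move at their own pace and stop on an object; "force" is the grip in N (left out, the last holds). Time passes only in rows, so rows that do not move let the fingers close. It gives the time, the measured TCP pose, the force and the opening at its end, in the units of the state.
- bot.read_state(): the state, without advancing time (a new reading comes with each control period).
- bot.read_camera(name): name is "scene" or "top" or "wrist"; returns the picture (400x640x3 uint8, red, green, blue); there is no depth.
- bot.camera_info(name): a dict with "fx", "fy", "cx", "cy" (pixels), "position" and "attitude" of the camera in the world. Camera axes: x right, y down, z forward; pixel columns grow to the right and rows downward; lengths in m; the calibration is good to about 2 mm. A picture is of the moment at which its call begins: read the wrist's pose just before it. camera_info takes no time and is no camera call; for the wrist camera it gives the pose at the moment of the call.
- bot.finish_job(): hands the job in, once; it reports no verdict.
The state is a dict: "time": time; "q": joint angles; "joint_vel": joint speeds; "joint_torque": joint torques, N m; "tool_pos": TCP position; "tcp_rot": TCP orientation; "wrist_force": force on the tool from outside, world axes, zero at the start; "torque": the same for the moment, N m; "width": opening from 0.0 (shut) to 1.0 (fully open).
Only numpy, scipy, OpenCV 4.12 (cv2) and the standard library are available. Lean on these libraries where they do the work, as an engineer would, in place of code of your own. Each camera call takes 0.05 s, during which the arm holds its last target.

## Working session

There is one attempt and no reset: what is moved stays moved. The work goes in short steps, Python scripts to look and compute and a tool call to move; the robot and the scene stay as the last step left them, time stands still between calls to the robot, and variables do not carry over. Pictures are saved under pics/ and viewed, and the job is handed in when it is done.

Besides the shell and the picture viewer there is one more tool, called after "Request:" by a JSON object that holds its "method" and its "body", one argument or row to a line. drive_tool: Moves the arm, as the interface text tells. Its arguments: {"type":"object","properties":{"steps":{"type":"array","items":{"type":"array"}},"jaw":{"type":"number"},"force":{"type":"number"}},"required":["steps"]}

```bash
mkdir -p pics; ls; python3 - <<'E'
from workcell import bot
import cv2
s=bot.read_state();print(s)
for n in("scene","top"):
    print(n,bot.camera_info(n)); cv2.imwrite(f"pics/{n}0.png",cv2.cvtColor(bot.read_camera(n),cv2.COLOR_RGB2BGR))
E
```

```text
pics
{'time': 0.0, 'q': array([-1.15788097e+00,  2.64763823e-01,  1.60541006e+00,  8.22953267e-06,
        1.27369238e+00, -3.68694166e-02]), 'joint_vel': array([ 0.00020478,  0.0006484 , -0.00039372,  0.00081768, -0.0001075 ,
        0.0016119 ]), 'joint_torque': array([-4.14873784e-04, -5.15111017e+01, -3.67312896e+01,  1.97238330e-05,
        1.28268194e-02,  4.46629315e-05]), 'tool_pos': array([ 0.29315441, -0.60708813,  0.19023547]), 'tcp_rot': array([-3.06030346e+00, -7.00077629e-01,  6.54947627e-04]), 'wrist_force': array([-0.5323914 , -0.53533282,  0.72869231]), 'torque': array([ 0.01244348, -0.00873063,  0.0100934 ]), 'width': 0.9986083421447974}
scene {'fx': 406.34480167653874, 'fy': 406.34480167653874, 'cx': 325.9712104189609, 'cy': 199.9503515133119, 'position': array([ 1.12689005, -0.67536564,  0.86925296]), 'attitude': array([-2.15974997, -0.70901849,  0.36992346])}
top {'fx': 483.5629358123189, 'fy': 483.5629358123189, 'cx': 320.38522680042513, 'cy': 205.51245272340373, 'position': array([0.20746326, 0.080055  , 1.74278111]), 'attitude': array([-2.09727376,  2.11705659, -0.22243445])}
```

View pics/scene0.png

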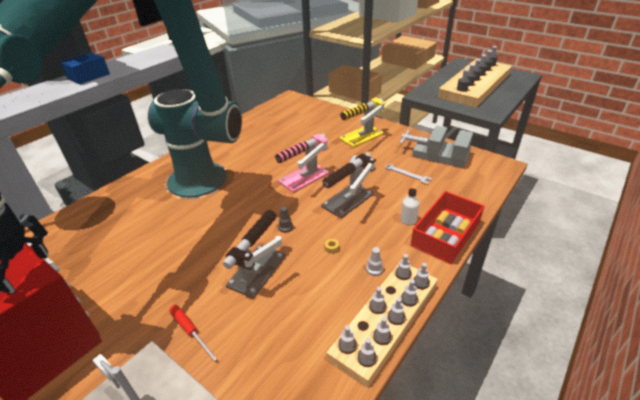

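View pics/top0.png

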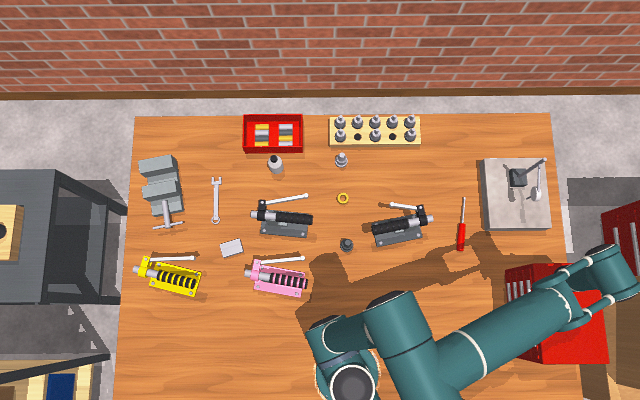

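The black stand at (282,217) has its pivot on the left (+y) and a long blade, so it is the long lever. The black stand at (402,222) has its pivot on the right (-y) and is the short lever. The yellow (168,275) and pink (277,277) stands are look-alikes. I'll confirm in an enlarged crop.

```bash
python3 - <<'E'
import cv2
im=cv2.imread("pics/top0.png")
c=im[180:260,240:340];cv2.imwrite("pics/cl.png",cv2.resize(c,None,fx=7,fy=7,interpolation=cv2.INTER_CUBIC))
c=im[190:260,360:450];cv2.imwrite("pics/cs.png",cv2.resize(c,None,fx=8,fy=8,interpolation=cv2.INTER_CUBIC))
E
```

```text
(no output)
```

View pics/cl.png

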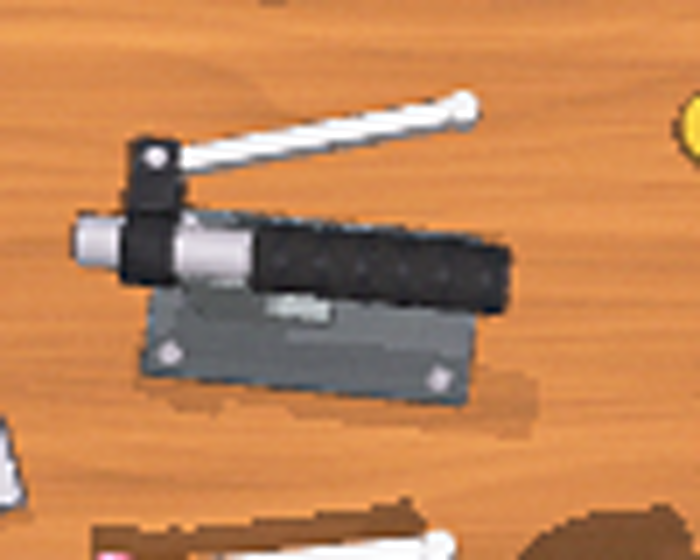

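View pics/cs.png

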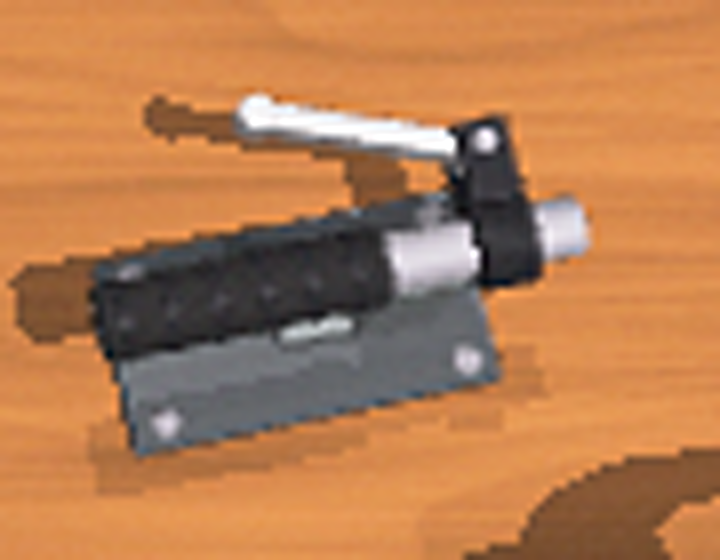

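```bash
cat > h.py <<'E'
from workcell import bot
import numpy as np, cv2
from scipy.spatial.transform import Rotation as R
def ray(cam,u,v,z):
    i=bot.camera_info(cam); r=R.from_rotvec(i["attitude"]).as_matrix()
    d=r@np.array([(u-i["cx"])/i["fx"],(v-i["cy"])/i["fy"],1.]); p=np.array(i["position"])
    return p+d*(z-p[2])/d[2]
def proj(cam,P):
    i=bot.camera_info(cam); r=R.from_rotvec(i["attitude"]).as_matrix()
    c=(np.atleast_2d(P)-i["position"])@r
    return np.c_[c[:,0]/c[:,2]*i["fx"]+i["cx"],c[:,1]/c[:,2]*i["fy"]+i["cy"]]
E
python3 - <<'E'
from h import *
np.set_printoptions(precision=4,suppress=True)
f=lambda u,v,s,x0,y0:((u+.5)/s-.5+x0,(v+.5)/s-.5+y0)
for nm,s,x0,y0,pts in (("long",7,240,180,dict(piv=(156,156,.152),knob=(464,108,.143),e1=(75,240,.13),e2=(507,278,.13))),
 ("short",8,360,190,dict(piv=(485,138,.152),knob=(257,113,.143),e1=(585,226,.13),e2=(103,317,.13)))):
    P={k:ray("top",*f(a,b,s,x0,y0),z) for k,(a,b,z) in pts.items()}
    print(nm,P)
    d=P["knob"]-P["piv"]; print("len",np.hypot(*d[:2]),"ang",np.arctan2(d[1],d[0]))
    d=P["e2"]-P["e1"]; print("bar len",np.hypot(*d[:2]),"ang",np.arctan2(d[1],d[0]))
    c=(P["e1"]+P["e2"])/2
    # x axis of bar
    dn=d[:2]/np.hypot(*d[:2]); x=np.array([-dn[1],dn[0]]); x=x*np.sign(x[0]); 
    print("pivot from bar", c[:2]+40*.001*x-dn*.07, "barc",c)
for n,(x,y) in dict(oil=(275,157),holdb=(341,155),nut=(343,198),holda=(347,243),gb=(231,247),tray=(258,152)).items():
    print(n,ray("top",x,y,0.02))
E
```

```text
long {'piv': array([0.5672, 0.2811, 0.152 ]), 'knob': array([0.5917, 0.1329, 0.143 ]), 'e1': array([0.5307, 0.3226, 0.13  ]), 'e2': array([0.5099, 0.1127, 0.13  ])}
len 0.1502211731519669 ang -1.407194520040436
bar len 0.2109077885408468 ang -1.6697049221316635
pivot from bar [0.567  0.2834] barc [0.5203 0.2177 0.13  ]
short {'piv': array([ 0.5448, -0.2516,  0.152 ]), 'knob': array([ 0.5585, -0.1576,  0.143 ]), 'e1': array([ 0.511 , -0.2965,  0.13  ]), 'e2': array([ 0.4739, -0.0911,  0.13  ])}
len 0.09495015257521439 ang 1.426283064584708
bar len 0.20874042569985657 ang 1.7493417583348403
pivot from bar [ 0.5442 -0.2556] barc [ 0.4924 -0.1938  0.13  ]
oil [0.768  0.2517 0.02  ]
holdb [0.7733 0.0055 0.02  ]
nut [0.6086 0.0012 0.02  ]
holda [ 0.4428 -0.01    0.02  ]
gb [0.4324 0.4056 0.02  ]
tray [0.7882 0.3155 0.02  ]
```

```bash
python3 - <<'E'
import cv2
im=cv2.imread("pics/scene0.png")
c=im[140:300,210:400];cv2.imwrite("pics/csc.png",cv2.resize(c,None,fx=4,fy=3.75,interpolation=cv2.INTER_CUBIC))
E
```

```text
(no output)
```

View pics/csc.png

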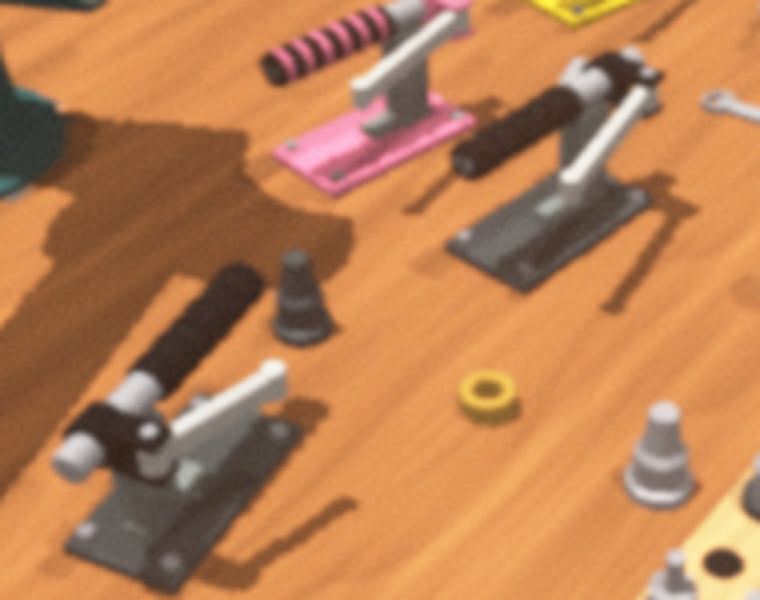

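Both stands check out: the long lever is 150 mm with a bar heading of about -0.10, the short lever is 95 mm with a heading of about +0.18. Next I raise the tool, shut the fingers, and turn it so its x axis lies along world x.

Request:
{"method": "drive_tool", "body": {
  "steps": [
    [[0,0,-10],6.44],
    [[0,0,-10],6.44],
    [[0,0,-10],6.44],
    [[0,0,-10],6.44],
    [[0,0,-10],0],
    [[0,0,0],0]
  ],
  "jaw": 0,
  "force": 60
}}

```text
time: 0.6
tool_pos: [0.2939, -0.6089, 0.244]
tcp_rot: [3.139, 0.005, 0.002]
wrist_force: [0.6, 0.9, 0.4]
width: 0.144
```

Request:
{"method": "drive_tool", "body": {
  "steps": [
    [[15,-32,0],0],
    [[15,-32,0],0],
    [[15,-32,0],0],
    [[15,-32,0],0],
    [[15,-32,0],0],
    [[15,-32,0],0],
    [[15,-32,0],0],
    [[15,-32,0],0]
  ]
}}

```text
time: 1.27
tool_pos: [0.4135, -0.35, 0.2409]
tcp_rot: [-3.141, -0.005, 0.001]
wrist_force: [-0.0, -0.4, 0.0]
width: 0.003
```

Request:
{"method": "drive_tool", "body": {
  "steps": [
    [[15,-32,0],0],
    [[15,-32,0],0],
    [[15,-32,0],0],
    [[15,-32,0],0],
    [[15,-32,0],0],
    [[15,-32,0],0],
    [[15,-32,0],0],
    [[15,-32,0],0]
  ]
}}

```text
time: 1.93
tool_pos: [0.5335, -0.094, 0.2411]
tcp_rot: [-3.142, -0.005, 0.001]
wrist_force: [0.4, -0.3, 0.1]
width: 0.003
```

Request:
{"method": "drive_tool", "body": {
  "steps": [
    [[15,-32,0],0],
    [[15,-32,0],0],
    [[15,-32,0],0],
    [[15,-32,0],0],
    [[15,-32,0],0],
    [[15,-32,0],0],
    [[15,-32,0],0],
    [[0,0,0],0]
  ]
}}

```text
time: 2.6
tool_pos: [0.6397, 0.1341, 0.2401]
tcp_rot: [-3.139, -0.012, 0.0]
wrist_force: [-0.2, -0.2, -0.4]
width: -0.0
```

Request:
{"method": "drive_tool", "body": {
  "steps": [
    [[10,-30,0],0],
    [[0,0,30],0],
    [[0,0,30],0],
    [[0,0,30],0],
    [[0,0,30],0],
    [[0,0,8],0],
    [[0,0,0],0]
  ]
}}

```text
time: 3.18
tool_pos: [0.6449, 0.1572, 0.1091]
tcp_rot: [3.14, 0.003, -0.013]
wrist_force: [-0.6, -0.1, 0.3]
width: -0.001
```

```bash
python3 - <<'E'
from h import *
print(bot.read_state()["tool_pos"])
a=bot.read_camera("scene"); t=bot.read_camera("top"); w=bot.read_camera("wrist")
b=lambda i:cv2.cvtColor(i,cv2.COLOR_RGB2BGR)
A=cv2.resize(b(a)[130:260,300:450],(600,520),interpolation=cv2.INTER_CUBIC); 
cv2.imwrite("pics/s1.png",A); cv2.imwrite("pics/w1.png",b(w))
print(proj("scene",[[.588+.0045,.134,.143],[.567,.282,.152],[.56,-.158,.143]]))
E
```

```text
[0.64485641 0.15721095 0.10909372]
[[351.50492451 186.40211387]
 [370.87540017 158.85764544]
 [277.13280433 237.66910824]]
```

View pics/s1.png

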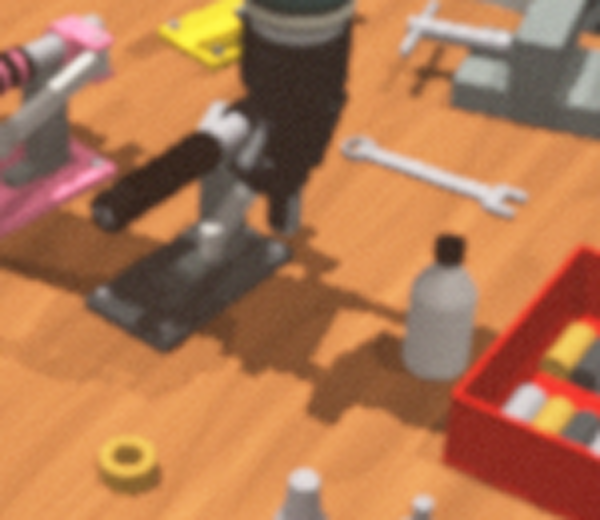

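View pics/w1.png

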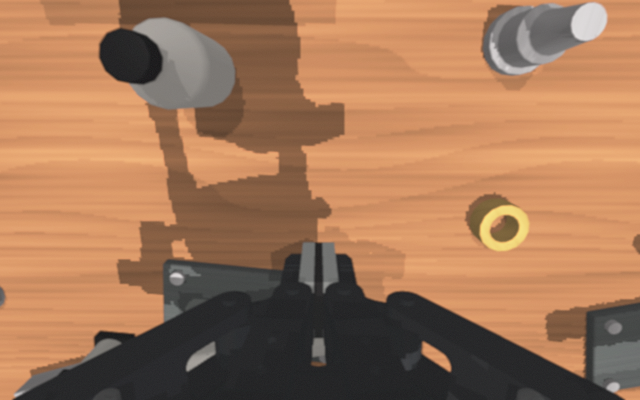

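The fingers are shut and outside the lever, whose knob is at scene pixel (353,187), about where I predicted. Advancing to contact.

Request:
{"method": "drive_tool", "body": {
  "steps": [
    [[-10,0,0],0],
    [[-10,0,0],0],
    [[-10,0,0],0],
    [[-5,0,0],0],
    [[-3,0,0],0],
    [[0,0,0],0]
  ]
}}

```text
time: 3.83
tool_pos: [0.6094, 0.1583, 0.114]
tcp_rot: [-3.142, -0.001, -0.0]
wrist_force: [-0.2, 0.4, 0.0]
width: -0.002
```

Request:
{"method": "drive_tool", "body": {
  "steps": [
    [[-4,0,0],0],
    [[-4,0,0],0],
    [[-4,0,0],0],
    [[-4,0,0],0],
    [[0,0,0],0]
  ]
}}

```text
time: 4.25
tool_pos: [0.5934, 0.1582, 0.1133]
tcp_rot: [3.141, 0.001, -0.002]
wrist_force: [0.2, 0.4, -0.4]
width: 0.007
```

Request:
{"method": "drive_tool", "body": {
  "steps": [
    [[-4,0,0],0],
    [[-4,0,0],0],
    [[-3,0,0],0],
    [[0,0,0],0]
  ]
}}

```text
time: 4.58
tool_pos: [0.5826, 0.1582, 0.1135]
tcp_rot: [3.142, 0.001, -0.001]
wrist_force: [0.2, 0.1, 0.5]
width: -0.002
```

No force yet, although I expected contact at about x=0.605, so I'm looking before going on.

```bash
python3 - <<'E'
from h import *
print(bot.read_state()["tool_pos"],bot.read_state()["wrist_force"])
b=lambda i:cv2.cvtColor(i,cv2.COLOR_RGB2BGR)
a=b(bot.read_camera("scene")); t=b(bot.read_camera("top"))
A=cv2.resize(a[130:230,320:420],(500,500),interpolation=cv2.INTER_CUBIC)
B=cv2.resize(t[160:260,240:340],(500,500),interpolation=cv2.INTER_CUBIC)
cv2.imwrite("pics/s2.png",A);cv2.imwrite("pics/t2.png",B)
E
```

```text
[0.58257704 0.15818081 0.11346423] [0.24676159 0.12302482 0.51509496]
```

View pics/s2.png

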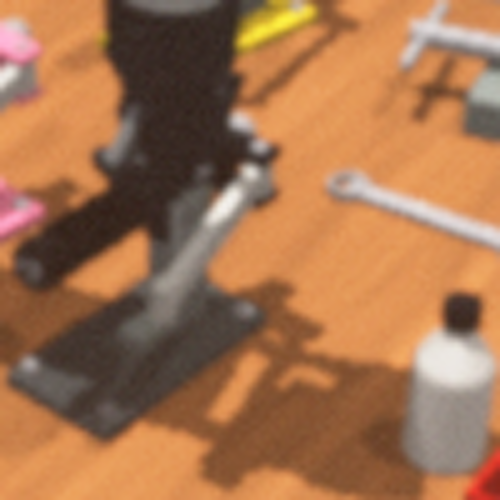

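View pics/t2.png

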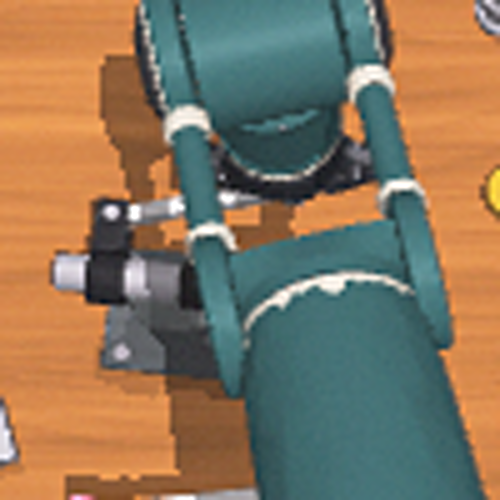

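```bash
python3 - <<'E'
from h import *
print(proj("scene",[[.645,.157,.109],[.5826,.158,.1135],[.5826,.158,.1335],[.591,.158,.13],[.594,.134,.13]]))
im=cv2.imread("pics/s2.png")
b=lambda i:cv2.cvtColor(i,cv2.COLOR_RGB2BGR)
a=b(bot.read_camera("scene"))
cv2.imwrite("pics/s3.png",cv2.resize(a[145:200,335:385],None,fx=12,fy=10.9,interpolation=cv2.INTER_CUBIC))
w=b(bot.read_camera("wrist"));cv2.imwrite("pics/w3.png",w)
E
```

```text
[[370.13698188 197.78310293]
 [353.06783097 189.15219853]
 [353.19509464 183.90665545]
 [355.47446405 185.78629949]
 [351.84695479 190.05425691]]
```

View pics/s3.png

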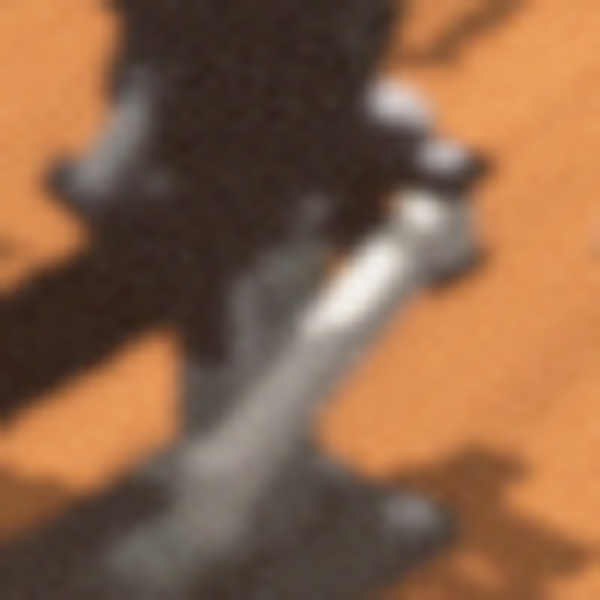

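View pics/w3.png

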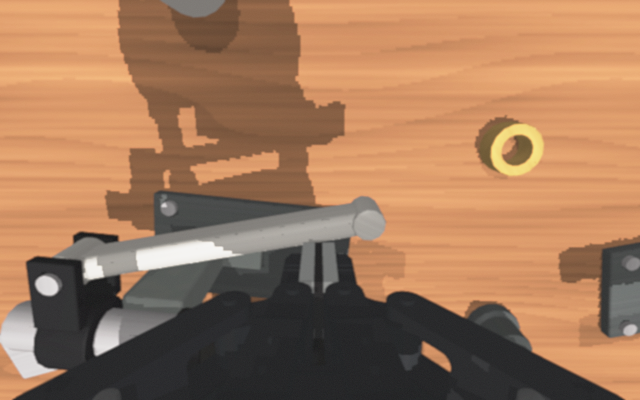

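```bash
python3 - <<'E'
from h import *
s=bot.read_state();p=s["tool_pos"];print(p,s["wrist_force"],s["q"])
i=bot.camera_info("wrist");print(i)
for dz in(-.02,0,.02,.04): print(dz,proj("wrist",[p+[0,0,dz]]),proj("scene",[p+[0,0,dz]]))
print("knob",proj("wrist",[[.592,.134,.143],[.592,.134,.117]]),"pivot",proj("wrist",[[.567,.282,.152]]))
E
```

```text
[0.58350261 0.15824621 0.11366645] [-0.67365782  0.49510762 -0.09600665] [ 2.23640440e-01  1.91754003e-01  1.84048637e+00 -1.26518736e-05
  1.10901211e+00  1.79423954e+00]
{'fx': 352.4577366319233, 'fy': 352.4577366319233, 'cx': 318.13678289470334, 'cy': 198.59547037219855, 'position': array([0.65283603, 0.15718632, 0.29686855]), 'attitude': array([ 2.07260716, -2.07283897, -0.29080058])}
-0.02 [[316.61757405 216.46465613]] [[353.23072004 194.31484989]]
0 [[316.44621217 228.14128679]] [[353.35838079 189.17216699]]
0.02 [[316.23739454 242.37015826]] [[353.48863065 183.92518414]]
0.04 [[315.97733396 260.09073405]] [[353.62154921 178.57069584]]
knob [[367.99557483 233.37462652]
 [361.45178649 215.5212359 ]] pivot [[ 48.38918644 291.08602876]]
```

The pictures show the visible fingertips 30–35 mm higher than the reported TCP: in the wrist view the tip is at row 243 against 228 predicted, in the scene view at about row 188 against 198. So the tips passed above the blade without touching it, which fits the zero force and the unmoved knob. I'll rise a little, back out, come down lower outside the lever, and check.

Request:
{"method": "drive_tool", "body": {
  "steps": [
    [[0,0,-12],0],
    [[12,0,0],0],
    [[20,0,0],0],
    [[20,0,0],0],
    [[14,0,0],0],
    [[0,0,18],0],
    [[0,0,18],0],
    [[0,0,0],0]
  ]
}}

```text
time: 5.45
tool_pos: [0.6472, 0.1576, 0.0864]
tcp_rot: [3.14, -0.0, -0.009]
wrist_force: [-0.8, -1.0, -1.2]
width: 0.0
```

```bash
python3 - <<'E'
from h import *
s=bot.read_state();p=s["tool_pos"];print(p,s["wrist_force"])
b=lambda i:cv2.cvtColor(i,cv2.COLOR_RGB2BGR)
a=b(bot.read_camera("scene"));w=b(bot.read_camera("wrist"))
cv2.imwrite("pics/s4.png",cv2.resize(a[135:215,325:405],(640,600),interpolation=cv2.INTER_CUBIC))
cv2.imwrite("pics/w4.png",w)
print(proj("scene",[p,p+[0,0,.03]]),proj("wrist",[p,p+[0,0,.03]]))
E
```

```text
[0.64720441 0.15762214 0.08635081] [-0.80841126 -0.96478339 -1.20386819]
[[370.52463771 203.79019905]
 [370.98870594 196.01510214]] [[317.28997388 228.85135134]
 [317.1344805  251.23705023]]
```

View pics/s4.png

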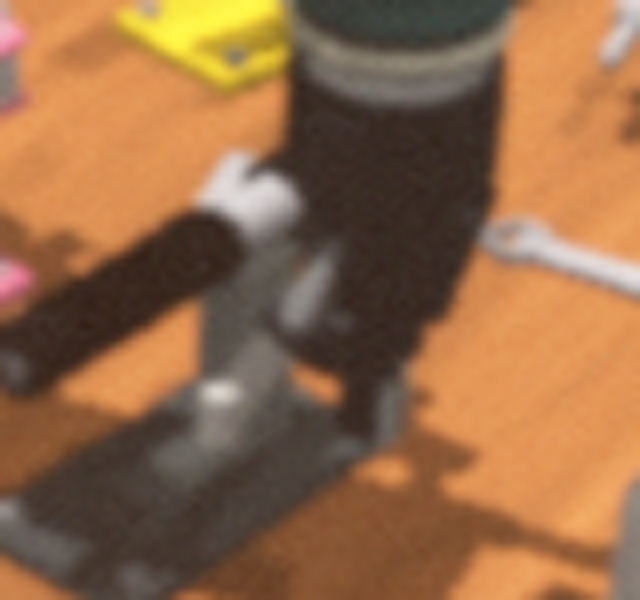

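View pics/w4.png

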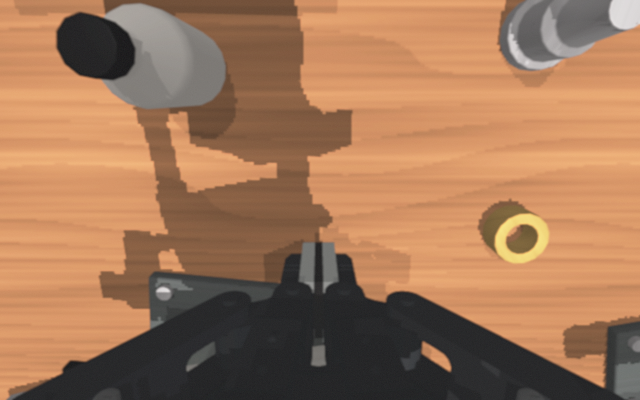

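The tip is at scene (373,194), so z≈0.12, just outside the lever, whose knob is at (352,187). I'll go 6 mm lower and then advance slowly.

Request:
{"method": "drive_tool", "body": {
  "steps": [
    [[0,0,6],0],
    [[-10,0,0],0],
    [[-10,0,0],0],
    [[-10,0,0],0],
    [[-5,0,0],0],
    [[-3,0,0],0],
    [[0,0,0],0]
  ]
}}

```text
time: 6.13
tool_pos: [0.611, 0.1583, 0.0842]
tcp_rot: [-3.141, -0.001, -0.002]
wrist_force: [-0.3, -0.1, -0.1]
width: -0.0
```

Request:
{"method": "drive_tool", "body": {
  "steps": [
    [[-3,0,0],0],
    [[-3,0,0],0],
    [[-3,0,0],0],
    [[0,0,0],0]
  ]
}}

```text
time: 6.47
tool_pos: [0.6042, 0.1576, 0.0845]
tcp_rot: [3.141, 0.001, 0.006]
wrist_force: [5.1, -2.9, -0.3]
width: -0.0
```

Contact, 5 N. Pressing on.

Request:
{"method": "drive_tool", "body": {
  "steps": [
    [[-4,0,0],0],
    [[-4,0,0],0],
    [[-4,0,0],0],
    [[-4,0,0],0],
    [[-4,0,0],0],
    [[0,0,0],0]
  ]
}}

```text
time: 6.97
tool_pos: [0.585, 0.157, 0.0848]
tcp_rot: [3.14, 0.001, 0.009]
wrist_force: [6.1, -4.4, -1.4]
width: -0.0
```

Request:
{"method": "drive_tool", "body": {
  "steps": [
    [[-3,0,0],0],
    [[-3,0,0],0],
    [[-3,0,0],0],
    [[0,0,0],0]
  ]
}}

```text
time: 7.3
tool_pos: [0.5764, 0.1571, 0.0848]
tcp_rot: [3.14, 0.001, 0.01]
wrist_force: [7.9, -3.9, -1.3]
width: -0.0
```

Request:
{"method": "drive_tool", "body": {
  "steps": [
    [[-2,0,0],0],
    [[-2,0,0],0],
    [[-2,0,0],0],
    [[0,0,0],0]
  ]
}}

```text
time: 7.63
tool_pos: [0.5712, 0.1574, 0.0849]
tcp_rot: [3.141, 0.0, 0.012]
wrist_force: [8.3, -2.7, -2.4]
width: 0.002
```

Request:
{"method": "drive_tool", "body": {
  "steps": [
    [[-2,0,0],0],
    [[0,0,0],0],
    [[0,0,0],0]
  ]
}}

```text
time: 7.88
tool_pos: [0.5711, 0.1575, 0.085]
tcp_rot: [3.141, 0.0, 0.018]
wrist_force: [13.5, -3.5, -4.1]
width: -0.001
```

The position is stalling while the force jumps, so this is the stop. I'll add a little push, then hold and look.

Request:
{"method": "drive_tool", "body": {
  "steps": [
    [[-2,0,0],0],
    [[0,0,0],0],
    [[0,0,0],0],
    [[0,0,0],0],
    [[0,0,0],0],
    [[0,0,0],0],
    [[0,0,0],0],
    [[0,0,0],0]
  ]
}}

```text
time: 8.55
tool_pos: [0.5711, 0.1575, 0.0852]
tcp_rot: [3.141, 0.0, 0.023]
wrist_force: [18.4, -1.7, -9.8]
width: -0.001
```

```bash
python3 - <<'E'
from h import *
s=bot.read_state();p=s["tool_pos"];print(p,s["wrist_force"])
b=lambda i:cv2.cvtColor(i,cv2.COLOR_RGB2BGR)
a=b(bot.read_camera("scene"));w=b(bot.read_camera("wrist"))
cv2.imwrite("pics/s5.png",cv2.resize(a[135:215,325:405],(640,600),interpolation=cv2.INTER_CUBIC))
cv2.imwrite("pics/w5.png",w)
E
```

```text
[0.57106775 0.15749978 0.08518565] [18.42163478 -1.72755381 -9.81474306]
```

View pics/s5.png

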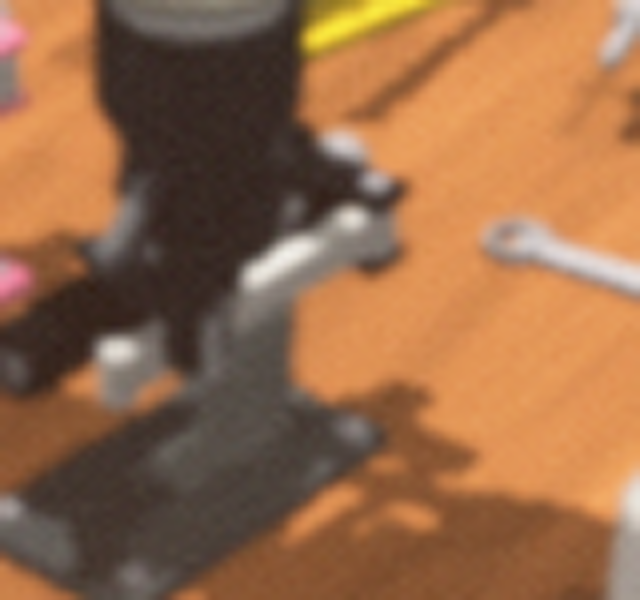

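View pics/w5.png

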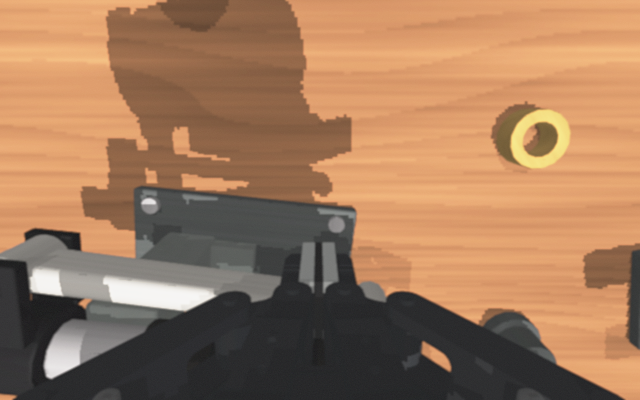

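```bash
python3 - <<'E'
from h import *
for a in (.2,.25,.28,.31): 
    t=-1.395-a; print(a,proj("scene",[[.567+.15*np.cos(t),.2815+.15*np.sin(t),.143]]))
E
```

```text
0.2 [[343.00905479 183.44599509]]
0.25 [[341.04456548 182.5349209 ]]
0.28 [[339.90951712 181.96364398]]
0.31 [[338.80848291 181.37477795]]
```

Request:
{"method": "drive_tool", "body": {
  "steps": [
    [[-1,0,0],0],
    [[0,0,0],0],
    [[0,0,0],0],
    [[0,0,0],0]
  ]
}}

```text
time: 8.98
tool_pos: [0.5711, 0.1575, 0.0853]
tcp_rot: [-3.141, -0.0, -0.027]
wrist_force: [20.2, -2.5, -10.3]
width: 0.003
```

The knob is at scene (340,182), about 1 px off the prediction for 0.31, the same offset it had at rest. So the lever is at its stop, with about 20 N of push. I'll hold a bit longer and then release.

Request:
{"method": "drive_tool", "body": {
  "steps": [
    [[0,0,0],0],
    [[0,0,0],0],
    [[0,0,0],0],
    [[0,0,0],0],
    [[0,0,0],0],
    [[0,0,0],0]
  ]
}}

```text
time: 9.48
tool_pos: [0.571, 0.1575, 0.0853]
tcp_rot: [-3.141, -0.0, -0.026]
wrist_force: [21.0, -2.7, -10.1]
width: -0.001
```

Request:
{"method": "drive_tool", "body": {
  "steps": [
    [[5,0,0],0],
    [[10,0,0],0],
    [[10,0,0],0],
    [[10,0,0],0],
    [[10,0,0],0],
    [[15,0,0],0],
    [[20,0,0],0],
    [[0,0,0],0]
  ]
}}

```text
time: 10.15
tool_pos: [0.6448, 0.1581, 0.0835]
tcp_rot: [3.142, -0.0, 0.002]
wrist_force: [1.6, 0.6, -0.4]
width: -0.002
```

Request:
{"method": "drive_tool", "body": {
  "steps": [
    [[0,0,0],0],
    [[0,0,0],0],
    [[0,0,-30],0],
    [[0,0,-30],0],
    [[0,0,-30],0],
    [[0,0,0],0]
  ]
}}

```text
time: 10.65
tool_pos: [0.6453, 0.1592, 0.1815]
tcp_rot: [-3.139, -0.001, -0.016]
wrist_force: [0.6, 0.9, 1.8]
width: -0.002
```

```bash
python3 - <<'E'
from h import *
s=bot.read_state();p=s["tool_pos"];print(p,s["wrist_force"])
b=lambda i:cv2.cvtColor(i,cv2.COLOR_RGB2BGR)
a=b(bot.read_camera("scene"))
cv2.imwrite("pics/s6.png",cv2.resize(a[135:215,325:405],(640,600),interpolation=cv2.INTER_CUBIC))
E
```

```text
[0.64531062 0.15922185 0.18147745] [0.60573702 0.90140678 1.78268836]
```

View pics/s6.png

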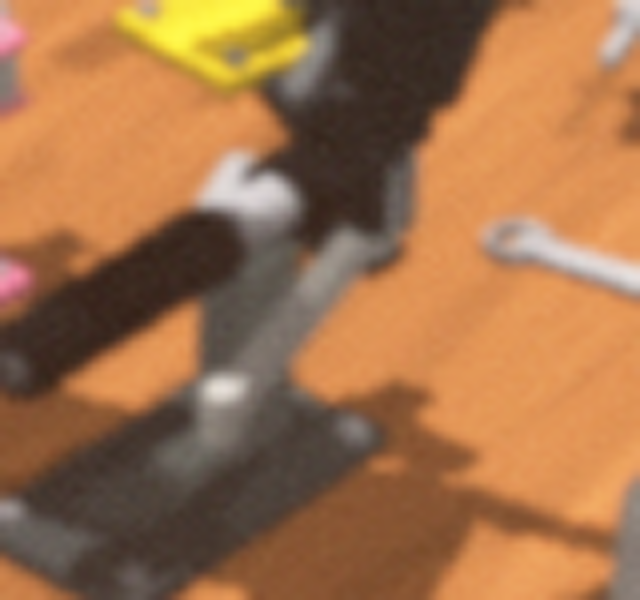

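The long lever is back at rest, with its knob at the original spot (353,187). Moving across to the short lever, well above everything.

Request:
{"method": "drive_tool", "body": {
  "steps": [
    [[0,34,0],0],
    [[-2,35,0],0],
    [[-3,35,0],0],
    [[-3,35,0],0],
    [[-3,35,0],0],
    [[-3,35,0],0],
    [[-3,35,0],0],
    [[-3,35,0],0]
  ]
}}

```text
time: 11.37
tool_pos: [0.62, -0.1217, 0.172]
tcp_rot: [-3.141, -0.001, 0.005]
wrist_force: [0.3, -0.0, 0.8]
width: 0.001
```

Request:
{"method": "drive_tool", "body": {
  "steps": [
    [[0,35,0],0],
    [[0,31,0],0],
    [[0,0,0],0],
    [[0,0,25],0],
    [[0,0,25],0],
    [[0,0,25],0],
    [[0,0,15],0],
    [[0,0,0],0]
  ]
}}

```text
time: 12.03
tool_pos: [0.617, -0.1842, 0.0773]
tcp_rot: [-3.138, -0.001, 0.017]
wrist_force: [-0.4, 0.3, -1.2]
width: -0.001
```

```bash
python3 - <<'E'
from h import *
s=bot.read_state();p=s["tool_pos"];print(p,s["wrist_force"])
b=lambda i:cv2.cvtColor(i,cv2.COLOR_RGB2BGR)
a=b(bot.read_camera("scene"));w=b(bot.read_camera("wrist"))
cv2.imwrite("pics/s7.png",cv2.resize(a[180:300,220:340],(600,600),interpolation=cv2.INTER_CUBIC))
cv2.imwrite("pics/w7.png",w)
E
```

```text
[ 0.61699818 -0.18423949  0.07728353] [-0.38452829  0.34322309 -1.19770189]
```

View pics/s7.png

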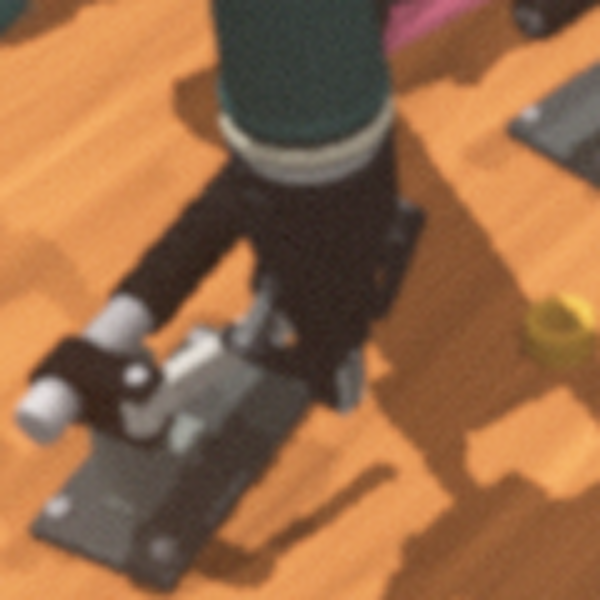

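View pics/w7.png

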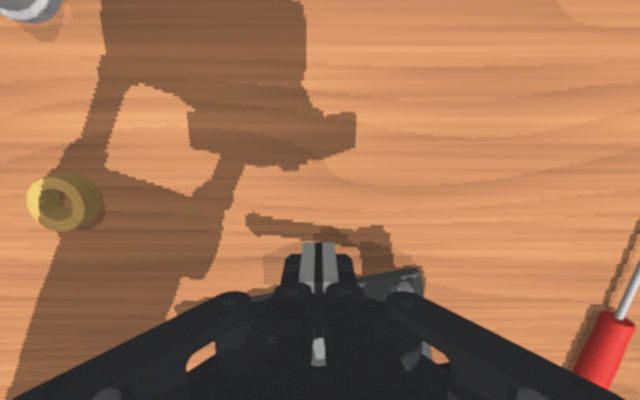

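The tips are outside the short lever at the right height. I'll raise 4 mm and shift 5 mm toward the knob for clearance from the clamp, then advance.

Request:
{"method": "drive_tool", "body": {
  "steps": [
    [[0,-5,-4],0],
    [[-8,0,0],0],
    [[-8,0,0],0],
    [[-8,0,0],0],
    [[-8,0,0],0],
    [[-4,0,0],0],
    [[0,0,0],0]
  ]
}}

```text
time: 12.72
tool_pos: [0.585, -0.1819, 0.0877]
tcp_rot: [-3.142, 0.001, 0.001]
wrist_force: [-0.1, -0.1, -0.1]
width: -0.002
```

Request:
{"method": "drive_tool", "body": {
  "steps": [
    [[-3,0,0],0],
    [[-3,0,0],0],
    [[-3,0,0],0],
    [[0,0,0],0]
  ]
}}

```text
time: 13.05
tool_pos: [0.5776, -0.1819, 0.0877]
tcp_rot: [3.141, -0.0, 0.002]
wrist_force: [-0.4, 1.5, -0.1]
width: 0.001
```

Request:
{"method": "drive_tool", "body": {
  "steps": [
    [[-3,0,0],0],
    [[-3,0,0],0],
    [[-3,0,0],0],
    [[-3,0,0],0],
    [[0,0,0],0]
  ]
}}

```text
time: 13.47
tool_pos: [0.567, -0.1808, 0.0881]
tcp_rot: [-3.14, 0.0, -0.006]
wrist_force: [5.7, 3.7, -2.0]
width: 0.006
```

Request:
{"method": "drive_tool", "body": {
  "steps": [
    [[-3,0,0],0],
    [[-2,0,0],0],
    [[-2,0,0],0],
    [[0,0,0],0]
  ]
}}

```text
time: 13.8
tool_pos: [0.5609, -0.1807, 0.0882]
tcp_rot: [-3.14, 0.0, -0.008]
wrist_force: [7.2, 5.2, -2.2]
width: 0.0
```

Request:
{"method": "drive_tool", "body": {
  "steps": [
    [[-2,0,0],0],
    [[-2,0,0],0],
    [[-2,0,0],0],
    [[0,0,0],0]
  ]
}}

```text
time: 14.13
tool_pos: [0.5552, -0.1808, 0.0882]
tcp_rot: [-3.14, 0.0, -0.009]
wrist_force: [8.4, 2.7, -3.1]
width: -0.0
```

Request:
{"method": "drive_tool", "body": {
  "steps": [
    [[-2,0,0],0],
    [[-2,0,0],0],
    [[0,0,0],0]
  ]
}}

```text
time: 14.38
tool_pos: [0.5515, -0.1811, 0.0883]
tcp_rot: [-3.141, 0.0, -0.01]
wrist_force: [8.6, 2.0, -2.3]
width: -0.0
```

Request:
{"method": "drive_tool", "body": {
  "steps": [
    [[-2,0,0],0],
    [[0,0,0],0],
    [[0,0,0],0]
  ]
}}

```text
time: 14.63
tool_pos: [0.5508, -0.1812, 0.0884]
tcp_rot: [-3.141, 0.0, -0.014]
wrist_force: [10.5, 2.7, -4.3]
width: -0.001
```

Request:
{"method": "drive_tool", "body": {
  "steps": [
    [[-2,0,0],0],
    [[-1,0,0],0],
    [[0,0,0],0],
    [[0,0,0],0],
    [[0,0,0],0],
    [[0,0,0],0],
    [[0,0,0],0],
    [[0,0,0],0]
  ]
}}

```text
time: 15.3
tool_pos: [0.5507, -0.1813, 0.0887]
tcp_rot: [3.141, -0.001, 0.022]
wrist_force: [18.8, 2.2, -10.1]
width: 0.001
```

```bash
python3 - <<'E'
from h import *
s=bot.read_state();p=s["tool_pos"];print(p,s["wrist_force"])
b=lambda i:cv2.cvtColor(i,cv2.COLOR_RGB2BGR)
a=b(bot.read_camera("scene"));w=b(bot.read_camera("wrist"))
cv2.imwrite("pics/s8.png",cv2.resize(a[150:290,220:400],None,fx=4.4,fy=4.2,interpolation=cv2.INTER_CUBIC))
cv2.imwrite("pics/w8.png",w)
for an in (0,.3,.34,.38):
    t=1.39+an
    print(an,proj("scene",[[.5445+.095*np.cos(t),-.2535+.095*np.sin(t),.143]]),proj("wrist",[[.5445+.095*np.cos(t),-.2535+.095*np.sin(t),.143]]))
E
```

```text
[ 0.55068351 -0.1812584   0.0886718 ] [ 18.82202836   2.17907472 -10.07088289]
0 [[277.05086227 238.37302787]] [[262.32443479 249.13379697]]
0.3 [[269.19207089 233.73324849]] [[263.09091685 312.13380373]]
0.34 [[267.99577748 233.26580876]] [[264.7151709  320.01381019]]
0.38 [[266.76982234 232.83561331]] [[266.67008741 327.74050689]]
```

View pics/s8.png

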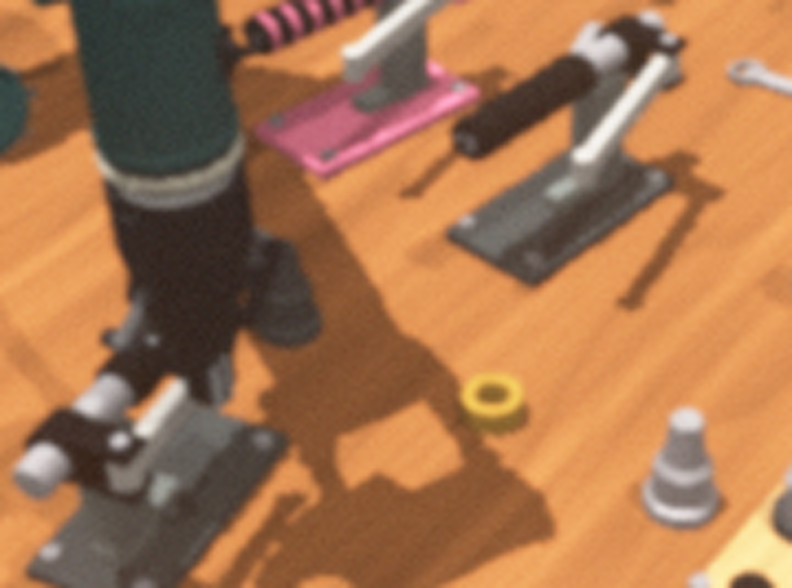

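View pics/w8.png

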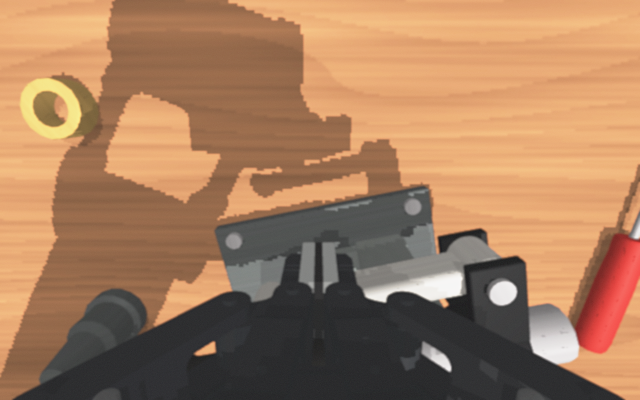

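The blade is parallel to the bar, the tool is clear of the clamp, and the position stalled at x=0.5507 while the force rose from 8.6 to 18.8 N, so it is at the stop. The long lever is at rest, with its knob at scene about (353,186). I'll hold, recheck and hand in.

Request:
{"method": "drive_tool", "body": {
  "steps": [
    [[0,0,0],0],
    [[0,0,0],0],
    [[0,0,0],0],
    [[0,0,0],0],
    [[0,0,0],0],
    [[0,0,0],0],
    [[0,0,0],0],
    [[0,0,0],0]
  ]
}}

```text
time: 16.07
tool_pos: [0.5507, -0.1812, 0.0887]
tcp_rot: [3.141, -0.001, 0.022]
wrist_force: [19.1, 2.7, -10.3]
width: 0.001
```

```bash
python3 - <<'E'
from h import *
s=bot.read_state();print(s["time"],s["tool_pos"],s["wrist_force"])
print(bot.finish_job())
E
```

```text
16.0667 [ 0.55067997 -0.18124518  0.08865894] [ 19.09778583   2.74668947 -10.26669973]
the job is handed in; nothing more can be done
None
```

I pressed the long lever to its stop with the shut fingers and held it there for about 1.5 s at up to about 21 N. After release it sprang back, and the picture showed its knob in its original place. I then pressed the short lever to its stop and handed the job in at 16.1 s, still holding it. The hand-in gives no verdict.

**Last checks:**
- **Short lever:** the tool was stalled at x = 0.5507 with a steady 19 N along world x. The blade looked parallel to the bar. Its knob was hidden behind the gripper, so I judged the stop from the stall and the force rise, not from a measured angle.
- **Long lever:** it was at rest and untouched in the last picture.
- **Bars and bystanders:** I saw no contact with the bars or clamps, and the bystanders visible in the last pictures were in place.

**What disagreed:**
- **Fingertip height:** the visible fingertips sat about 30–35 mm above the reported TCP. The first approach therefore passed over the long blade with no measurable force and without moving it. I backed out, went lower and pressed again.
- **Downward force:** both holds showed about 10 N downward at the wrist. I took it to be friction on the blade but did not check it.

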